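# Two-button release of a chain pin into the pick-up tray

## Robot

A 6-joint arm with a two-finger parallel gripper is mounted at the origin on the work surface. World frame = base frame: x ahead of the robot, y to its left, z up, the work surface at z = 0. Lengths are in m, angles in rad, forces in N, time in s.
With the tool pointing down it reaches from about 0.325 to 0.75 m from the base axis. Payload 7.6 kg.
Tool frame: the origin (TCP) lies on the mounting face of the last link; the fingertips stand 173 mm ahead of it and the grasp point (between the pads) lies ahead of it (robot.grasp_offset is the x of the grasp point in the tool frame, in m); x points along the fingers, y is the direction in which the jaws open and shut, and the axes are right-handed (so a half turn about x gives the same grasp; the last joint's range is limited). The gripper opens to 85 mm and grips with 20 to 120 N. Pads are 22 mm wide; open, the fingers measure 114 mm over their backs; the gripper's body (76 mm by 85 mm) begins 54 mm behind the grasp point. The pads swing forward as they close: fully open they stand 13 mm farther back than shut.
Start: joints at [-1.339, 0.052, 1.401, -0, 1.689, -0.07], TCP at [0.156, -0.501, 0.405] pointing down, gripper open.
Joint ranges: [-2.9, 2.9], [-0.91, 2.17], [0.12, 2.37], [-1.06, 4.2], [0.26, 2.73], [-2.93, 2.93]. Speed limits (rad/s): [2.57, 2.57, 3.01, 3.14, 3.14, 3.14].

## Interface

Orientations are given as a rotation vector (axis times angle).
In Python, from bench import robot, viewer, job gives the robot as it stands.
- The arm moves only by the shell command python3 -m handwheel 'ROWS' [FORCE]. ROWS is text: rows parted by semicolons, each of 7 numbers parted by spaces: the gripper's target within -1 to 1 (fully open at 1, half-way at 0, shut at -1), then the shift along the tool's x, y, z in mm, then the turn, a rotation vector about the tool's x, y, z in rad. In form: hand tx ty tz wx wy wz; .... A call has exactly 5 rows; each row shifts and turns the commanded pose from where the row before left it, along the tool's axes as they then stand; what a row does not reach is not made up. A row lasts 1/12 s, in which the tool goes at most 41.7 mm and 7.16 degrees, less where a joint would pass 70% of its speed; a pose out of reach is approached as far as the arm can. A call is refused whole if a number of a shift passes 41.7 or a number of a turn 0.125, either way. A call with a gripper value outside its range is refused whole. The fingers move at their own pace and stop on an object; FORCE is the grip in N (left out, the last holds). Time passes only in rows, so rows that do not move let the fingers close, or fill a call up. It gives the time, the measured TCP pose, the force and the opening at its end, in the units of the state.
- robot.get_state(): the state, without advancing time (a new reading comes with each control period).
- viewer.snapshot(name): name is "scene" or "top" or "wrist"; returns (picture, depth): 400x640x3 uint8, red, green, blue; 400x640 float32, m along the optical axis (not along the pixel's ray), 0 where there is no reading.
- viewer.calibration(name): a dict with "camera_matrix" (3x3 intrinsics, pixels), "T" (4x4, takes a point from camera to world coordinates); the wrist camera has in their place "tool_from_camera" (4x4, takes a point from camera to tool coordinates, whose origin is the TCP and whose axes are the tool frame's). Camera axes: x right, y down, z forward; pixel columns grow to the right and rows downward; lengths in m; the calibration is good to about 2 mm. A picture is of the moment at which its call begins: read the wrist's pose just before it. calibration takes no time and is no camera call.
- job.job_done(): hands the job in, once; it reports no verdict.
The state is a dict: "time": time; "joint_pos": joint angles; "dq": joint speeds; "joint_torque": joint torques, N m; "tcp_pos": TCP position; "tcp_rot": TCP orientation; "wrist_force": force on the tool from outside, world axes, zero at the start; "moment": the same for the moment, N m; "gripper_width": opening from 0.0 (shut) to 1.0 (fully open).
Only numpy, scipy, OpenCV 4.12 (cv2) and the standard library are available. Lean on these libraries where they do the work, as an engineer would, in place of code of your own. Each camera call takes 0.05 s, during which the arm holds its last target.

## Task

Release the brass pin from the bench's pin feeder: with one fingertip on each, press the two green buttons down fully, both together, and keep them down until the pin has rolled down the chute and come to rest in the tray at its end; then let both buttons spring up and draw clear. Do not touch the pin or press the red stop button, and leave the loose tools and cans where they are, picking nothing up.

Things in the scene. Friction and masses are not known exactly. Their poses are not given: they have to be found in the camera images.
- feeder: grey pin feeder fixed to the bench, 200 mm wide (its y), flat top 50 mm up. Origin on the bench, z up. In its frame: green buttons at x -0.050, y +0.030 and -0.030, nothing between them; steel-walled chute (walls 64 mm high, y within 0.052) sloping down from x 0.005 to 0.125, then a blue-floored tray to x 0.180, floor 20 mm up; red stop button at x +0.050, y -0.076.
- green_left (a joint): green push button at +y of the pair, round cap 26 mm across in a 42 mm black collar. Joint value 0 = up, 0.008 = fully pressed (8 mm straight down); it springs back when let go and needs about 4 N to go fully down. It carries one of the two red stop prongs in the chute, which is below the chute floor only when the button is more than about 6 mm down.
- green_right (a joint): green push button at -y of the pair, the same size. Joint value 0 = up, 0.008 = fully pressed (8 mm straight down); it springs back when let go and needs about 4 N to go fully down. It carries one of the two red stop prongs in the chute, which is below the chute floor only when the button is more than about 6 mm down.
- green_left_top (a point): centre of the top face of the green button at +y; at rest 74 mm above the bench, 12 mm above its collar. The two green buttons are 60 mm apart, centre to centre.
- green_right_top (a point): centre of the top face of the green button at -y; at rest 74 mm above the bench
- pin_center (a point): middle of the brass pin, 18 mm across and 90 mm long, lying across the chute. At the start it rests against the two red prongs (feeder frame x about 0.038, height 56 mm); with both green buttons down it rolls down along the feeder's +x by itself in a second or two and drops into the tray (x 0.135 to 0.171, height 29 mm).
- red_stop (a joint): red stop button, 24 mm across, alone beside the chute; 0 = up, 0.008 = pressed. Leave it alone.
- red_stop_top (a point): centre of the top face of the red stop button, 74 mm above the bench
- filler_can: loose bystander: closed filler can with blue label, 76 mm across, 85 mm high; origin at the centre of its underside
- dolly: loose bystander: steel panel-beating block 85 x 50 x 30 mm high, its x axis along the length; origin at the centre of its underside
- tape_roll: loose bystander: pale roll of masking tape lying flat, 90 mm across, 25 mm high; origin at the centre of its underside
- socket: loose bystander: steel socket standing upright, 30 mm across, 40 mm high; origin at the centre of its underside
- hammer: loose bystander: hammer lying on the bench, about 300 mm long along its x axis, handle to -x
- wrench: loose bystander: wrench lying on the bench, about 200 mm long along its x axis
- clip_bowl: loose bystander: small steel bowl, 100 mm across, 40 mm high; origin at the centre of its underside
- pin: the same pin as a whole (its origin lies on its skin and turns as it rolls; use pin_center for its place). Not to be touched.

How it is judged:
On the way, in this order (a step that is already met when the one before it is completed fails the run):
1. both green buttons are pressed down together, the pin still in the chute (value of joint each of green_left, green_right above 0.0055 m and x of pin_center in the frame of feeder below 0.125 m), for 0.05 s.
2. the pin lies in the tray while both green buttons are still held down (value of joint each of green_left, green_right above 0.0055 m and x of pin_center in the frame of feeder above 0.13 m and z of pin_center in the frame of feeder below 0.034 m), for 0.3 s.
At the end, for the whole second after the job is handed in: The pin lies at rest on the tray's floor, both green buttons and the red one are up (within 1.5 mm), every loose bystander is within 15 mm of where it was (x of pin_center in the frame of feeder between 0.13 and 0.18 m and z of pin_center in the frame of feeder between 0.02 and 0.034 m and value of joint each of green_left, green_right, red_stop below 0.0015 m and linear speed of pin below 0.03 m/s and distance of each of filler_can, dolly, tape_roll, socket, hammer, wrench, clip_bowl from where it was at the start of the episode below 0.015 m); the robot touches nothing.
It fails at once if the red stop button is pressed (value of joint red_stop above 0.002 m).
It fails at once if the robot touches the pin (contact force between any of the fingers, the arm and pin above 0.3 N).
It fails at once if one green button is pressed down while the other is still up (they must go down together) ((value of joint green_left above 0.006 m and value of joint green_right below 0.001 m) or (value of joint green_right above 0.006 m and value of joint green_left below 0.001 m)).
It fails at once if a loose thing on the bench is lifted, carried or pushed more than 15 mm (distance of any of filler_can, dolly, tape_roll, socket, hammer, wrench, clip_bowl from where it was at the start of the episode above 0.015 m).
It also fails if it takes over 34 s, if anything falls off the work surface, if the arm or the gripper's body presses on something with over 40 N, if the wrist force passes 120 N, or if a joint passes its speed limit or range.

## Working session

There is one attempt and no reset: what is moved stays moved. The work goes in short steps, Python scripts to look and compute and a shell command to move; the robot and the scene stay as the last step left them, time stands still between calls to the robot, and variables do not carry over. Pictures are saved under pics/ and viewed, and the job is handed in when it is done.

```bash
mkdir -p pics; python3 - <<'E'
from bench import robot, viewer, job
import cv2, numpy as np
s=robot.get_state()
for k,v in s.items(): print(k,np.round(v,4))
print(robot.grasp_offset)
for n in("scene","top","wrist"):
    p,d=viewer.snapshot(n); cv2.imwrite(f"pics/{n}0.png",p[:,:,::-1]); np.save(f"pics/{n}0d.npy",d)
    c=viewer.calibration(n); print(n,{k:np.round(v,4).tolist() for k,v in c.items()})
E
ls
```

```text
time 0.0
joint_pos [-1.3393  0.0529  1.4017 -0.      1.6885 -0.0703]
dq [-0.0011  0.001  -0.0004  0.0001 -0.0013 -0.0003]
joint_torque [ 7.00000e-04 -3.81666e+01 -3.60187e+01 -0.00000e+00  6.20000e-03
 -0.00000e+00]
tcp_pos [ 0.1561 -0.5012  0.4039]
tcp_rot [ 2.0595  0.3148 -2.0598]
wrist_force [ 0.0512  0.7059 -0.4765]
moment [-0.0231 -0.0145 -0.0568]
gripper_width 1.0021
0.1547
scene {'camera_matrix': [[424.1753, 0.0, 316.074], [0.0, 424.1753, 198.7396], [0.0, 0.0, 1.0]], 'T': [[-0.6216, 0.5293, -0.5774, 1.4397], [0.7831, 0.4036, -0.4731, 0.7167], [-0.0174, -0.7463, -0.6654, 1.0918], [0.0, 0.0, 0.0, 1.0]]}
top {'camera_matrix': [[431.7311, 0.0, 316.264], [0.0, 431.7311, 207.7193], [0.0, 0.0, 1.0]], 'T': [[0.0274, -0.9874, 0.1559, 0.3406], [-0.9996, -0.0263, 0.0091, -0.0141], [-0.0049, -0.1561, -0.9877, 1.448], [0.0, 0.0, 0.0, 1.0]]}
wrist {'camera_matrix': [[288.9547, 0.0, 324.9199], [0.0, 288.9547, 200.5576], [0.0, 0.0, 1.0]], 'tool_from_camera': [[-0.0002, -0.303, 0.953, 0.0314], [1.0, 0.0003, 0.0003, 0.0001], [-0.0004, 0.953, 0.303, -0.077], [0.0, 0.0, 0.0, 1.0]]}
pics
```

View pics/top0.png

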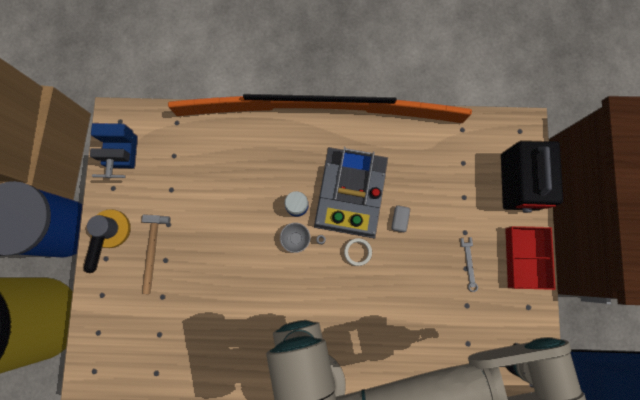

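View pics/scene0.png

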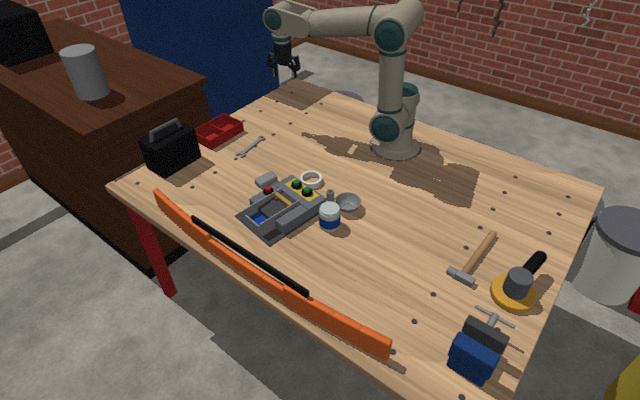

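```bash
cat > h.py <<'E'
import numpy as np, cv2
from bench import viewer
from scipy.spatial.transform import Rotation as R
def rays(n,uv,z,T=None):
    c=viewer.calibration(n)
    if T is None:T=c['T']
    T=np.array(T);K=np.array(c['camera_matrix'])
    uv=np.atleast_2d(uv).astype(float)
    d=np.c_[uv,np.ones(len(uv))]@np.linalg.inv(K).T@T[:3,:3].T
    o=T[:3,3]; return o+d*((z-o[2])/d[:,2])[:,None]
def blobs(img,lo,hi,amin=15):
    m=cv2.inRange(cv2.cvtColor(img,cv2.COLOR_BGR2HSV),np.array(lo),np.array(hi))
    n,l,s,c=cv2.connectedComponentsWithStats(m)
    return [(s[i].tolist(),c[i].round(2)) for i in range(1,n) if s[i,4]>=amin]
E
python3 - <<'E'
from h import *
for n in("top","scene"):
    im=cv2.imread(f'pics/{n}0.png')
    for nm,lo,hi in(("green",(45,90,40),(85,255,255)),("red",(0,150,80),(6,255,255)),("blue",(95,120,50),(130,255,255))):
        for s,c in blobs(im,lo,hi): print(n,nm,s,c,rays(n,c,.074 if nm!='blue' else .02).round(4))
E
```

```text
top green [334, 212, 9, 9, 63] [338.14 216.13] [[ 0.532  -0.0725  0.074 ]]
top green [353, 215, 8, 9, 61] [356.54 219.3 ] [[ 0.5233 -0.1316  0.074 ]]
top red [372, 189, 8, 7, 43] [375.6  191.93] [[ 0.6143 -0.1922  0.074 ]]
top red [523, 204, 33, 3, 57] [538.51 204.93] [[ 0.5855 -0.716   0.074 ]]
top red [511, 226, 45, 64, 1766] [527.61 258.16] [[ 0.4141 -0.6727  0.074 ]]
top red [540, 277, 5, 8, 15] [541.47 279.93] [[ 0.3474 -0.7127  0.074 ]]
top blue [91, 124, 45, 43, 939] [116.77 139.75] [[0.7845 0.6919 0.02  ]]
top blue [343, 152, 28, 19, 395] [356.44 161.05] [[ 0.7304 -0.1334  0.02  ]]
top blue [101, 161, 5, 4, 19] [103.11 162.42] [[0.7031 0.7307 0.02  ]]
top blue [25, 191, 54, 66, 1912] [ 58.43 228.45] [[0.4732 0.8562 0.02  ]]
scene green [293, 179, 7, 7, 36] [295.92 182.22] [[ 0.5292 -0.1259  0.074 ]]
scene green [303, 187, 8, 6, 37] [306.41 189.62] [[ 0.5384 -0.067   0.074 ]]
scene red [195, 114, 49, 35, 847] [218.03 130.61] [[ 0.4646 -0.6347  0.074 ]]
scene red [265, 186, 6, 6, 27] [267.59 188.15] [[ 0.6195 -0.1874  0.074 ]]
scene red [140, 223, 32, 59, 510] [154.44 253.55] [[ 1.0729 -0.2529  0.074 ]]
scene red [633, 287, 7, 19, 76] [636.91 297.5 ] [[0.3359 0.9712 0.074 ]]
scene red [169, 288, 8, 10, 25] [172.  292.4] [[ 1.1317 -0.086   0.074 ]]
scene red [630, 305, 8, 8, 23] [633.3  308.35] [[0.3819 0.9699 0.074 ]]
scene blue [119, 0, 160, 119, 11624] [208.65  44.13] [[-0.2493 -1.539   0.02  ]]
scene blue [250, 212, 17, 13, 115] [258.02 217.49] [[ 0.7175 -0.1495  0.02  ]]
scene blue [319, 217, 21, 12, 148] [329.09 223.66] [[0.5859 0.0743 0.02  ]]
scene blue [447, 332, 53, 55, 1747] [471.97 358.55] [[0.7576 0.6792 0.02  ]]
```

The pictures show the feeder's two green buttons at top-view pixels (338,216) and (357,219). The red button is at (376,192) and the pin lies across the chute at about (352,192). The low tape roll, socket and bowl sit on the robot side, and the can is at (296,204). Next I work out the hover move.

```bash
cat >> h.py <<'E'
def plan(L,Rr,ztcp):
    from bench import robot
    s=robot.get_state(); r=R.from_rotvec(s['tcp_rot']); M=r.as_matrix()
    L,Rr=np.array(L)[:2],np.array(Rr)[:2]
    y=(L-Rr)/np.linalg.norm(L-Rr); y=np.r_[y,0]; 
    best=None
    for sg in(1,-1):
        G=np.c_[[0,0,-1.],sg*y,np.cross([0,0,-1.],sg*y)]
        w=(r.inv()*R.from_matrix(G)).as_rotvec()
        if best is None or np.linalg.norm(w)<np.linalg.norm(best[0]): best=(w,sg,G)
    t=np.r_[(L+Rr)/2,ztcp]; d=t-s['tcp_pos']
    print('time',s['time'],'tcp',s['tcp_pos'].round(4) if hasattr(s['tcp_pos'],'round') else s['tcp_pos'])
    print('M',M.round(3).tolist()); print('turn(tool)',best[0].round(4),'sg',best[1],'shift mm now-axes',(M.T@d*1000).round(1),'target-axes',(best[2].T@d*1000).round(1))
    print('F',np.round(s['wrist_force'],2),'grip',s['gripper_width'],'q',np.round(s['joint_pos'],3))
E
python3 -c "
from h import *
plan((.535,-.07),(.5262,-.1288),.34)"
```

```text
time 0.15 tcp [ 0.1561 -0.5012  0.4041]
M [[-0.0, 0.297, -0.955], [0.001, -0.955, -0.297], [-1.0, -0.001, -0.0]]
turn(tool) [4.504e-01 2.000e-04 1.100e-03] sg -1 shift mm now-axes [  64.4 -272.3 -477.1] target-axes [  64.1 -452.9 -310.9]
F [-0.48 -0.29  0.74] grip 1.002017000327633 q [-1.339  0.053  1.401 -0.     1.689 -0.07 ]
```

```bash
python3 -m handwheel '0.07 0 -8 -14 0 0 0; 0.07 0 -18 -32 0 0 0; 0.07 0 -18 -32 0 0 0; 0.07 0 -18 -32 0 0 0; 0.07 0 -18 -32 0 0 0' 60; python3 -m handwheel '0.07 0 -18 -32 0 0 0; 0.07 0 -18 -32 0 0 0; 0.07 0 -18 -32 0 0 0; 0.07 0 -18 -32 0 0 0; 0.07 0 -18 -32 0 0 0';  python3 -m handwheel '0.07 0 -18 -32 0 0 0; 0.07 0 -18 -32 0 0 0; 0.07 0 -18 -32 0 0 0; 0.07 0 -18 -32 0 0 0; 0.07 0 -18 -32 0 0 0'; python3 -m handwheel '0.07 0 -10 -15 0.09 0 0; 0.07 10 0 0 0.09 0 0; 0.07 15 0 0 0.09 0 0; 0.07 15 0 0 0.09 0 0; 0.07 15 0 0 0.09 0 0'
python3 -m handwheel '0.07 0 0 0 0 0 0; 0.07 0 0 0 0 0 0; 0.07 0 0 0 0 0 0; 0.07 0 0 0 0 0 0; 0.07 0 0 0 0 0 0'
python3 - <<'E'
from h import *
from bench import robot
plan((.535,-.07),(.5262,-.1288),.34)
s=robot.get_state()
p,d=viewer.snapshot("wrist");im=p[:,:,::-1].copy();cv2.imwrite("pics/wrist1.png",im)
C=np.array(viewer.calibration("wrist")["tool_from_camera"])
W=np.eye(4);W[:3,:3]=R.from_rotvec(s['tcp_rot']).as_matrix();W[:3,3]=s['tcp_pos']
for nm,lo,hi in(("green",(45,90,40),(85,255,255)),("red",(0,150,80),(6,255,255))):
    for st,c in blobs(im,lo,hi,60): print(nm,st,c,rays("wrist",c,.074,W@C).round(4))
E
```

```text
time: 0.57
tcp_pos: [0.2686, -0.3813, 0.4044]
tcp_rot: [2.059, 0.313, -2.06]
wrist_force: [-0.2, -0.3, 0.3]
gripper_width: 0.538
time: 0.98
tcp_pos: [0.3948, -0.2476, 0.4046]
tcp_rot: [2.059, 0.313, -2.059]
wrist_force: [0.9, -0.4, 0.7]
gripper_width: 0.535
time: 1.4
tcp_pos: [0.5209, -0.114, 0.4045]
tcp_rot: [2.059, 0.313, -2.059]
wrist_force: [0.6, -0.9, 0.3]
gripper_width: 0.539
time: 1.82
tcp_pos: [0.5313, -0.1014, 0.3487]
tcp_rot: [-2.142, 0.163, 2.143]
wrist_force: [-0.3, -0.4, 0.4]
gripper_width: 0.534
time: 2.23
tcp_pos: [0.5314, -0.1018, 0.3509]
tcp_rot: [-2.147, 0.159, 2.143]
wrist_force: [-0.3, 0.7, -0.3]
gripper_width: 0.534
time 2.2333 tcp [ 0.5314 -0.1018  0.3509]
M [[0.002, -0.147, -0.989], [-0.001, -0.989, 0.147], [-1.0, 0.0, -0.002]]
turn(tool) [ 0.0014 -0.002  -0.0003] sg -1 shift mm now-axes [10.9 -2.2  1.1] target-axes [10.9 -2.2  1.1]
F [-0.26  0.67 -0.3 ] grip 0.5343580257877836 q [-0.257  0.119  1.437 -0.     1.583  1.46 ]
green [277, 187, 29, 29, 665] [291.21 200.78] [[ 0.5351 -0.0724  0.074 ]]
green [342, 187, 30, 29, 665] [356.67 201.23] [[ 0.5261 -0.1301  0.074 ]]
red [403, 68, 32, 31, 746] [418.7   83.26] [[ 0.6162 -0.1897  0.074 ]]
red [283, 81, 15, 7, 102] [290.07  84.03] [[ 0.6305 -0.089   0.074 ]]
red [352, 81, 15, 7, 102] [358.93  84.03] [[ 0.6226 -0.1429  0.074 ]]
```

View pics/wrist1.png

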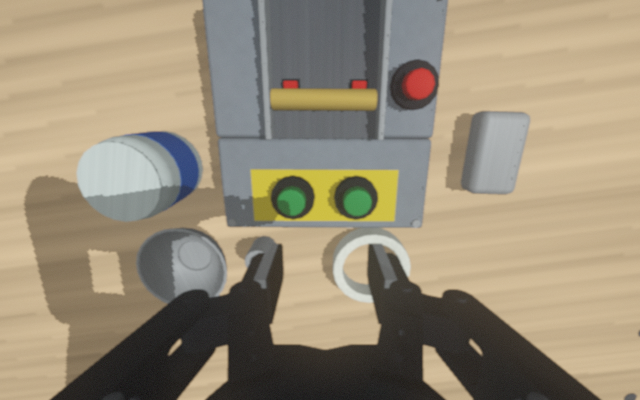

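The wrist view shows the caps at (291,201) and (357,201), square to the jaws. The fingertips, near (267,245) and (378,245), are about 60 mm apart. The measured centre is within 1 mm of the current TCP, so I go down to just above the caps.

```bash
python3 -m handwheel '0.07 10 0 0 0 0 0; 0.07 22 0 0 0 0 0; 0.07 22 0 0 0 0 0; 0.07 22 0 0 0 0 0; 0.07 14 0 1 0 0 0'
python3 -m handwheel '0.07 0 0 0 0 0 0; 0.07 0 0 0 0 0 0; 0.07 0 0 0 0 0 0; 0.07 0 0 0 0 0 0; 0.07 0 0 0 0 0 0'
python3 - <<'E'
from h import *
from bench import robot
plan((.5351,-.0724),(.5261,-.1301),.255)
s=robot.get_state()
p,d=viewer.snapshot("wrist");im=p[:,:,::-1].copy();cv2.imwrite("pics/wrist2.png",im)
C=np.array(viewer.calibration("wrist")["tool_from_camera"])
W=np.eye(4);W[:3,:3]=R.from_rotvec(s['tcp_rot']).as_matrix();W[:3,3]=s['tcp_pos']
for st,c in blobs(im,(45,90,40),(85,255,255),60): print(st,c,rays("wrist",c,.074,W@C).round(4))
p,d=viewer.snapshot("scene");im=p[:,:,::-1];cv2.imwrite("pics/scene2.png",cv2.resize(im[120:250,220:400],None,fx=4,fy=4,interpolation=2))
E
```

```text
time: 2.7
tcp_pos: [0.5297, -0.1014, 0.2566]
tcp_rot: [-2.141, 0.158, 2.148]
wrist_force: [-0.0, 0.3, -0.9]
gripper_width: 0.535
time: 3.12
tcp_pos: [0.5306, -0.1016, 0.261]
tcp_rot: [-2.147, 0.16, 2.142]
wrist_force: [0.7, 0.8, 0.4]
gripper_width: 0.532
time 3.1167 tcp [ 0.5306 -0.1016  0.261 ]
M [[0.002, -0.148, -0.989], [-0.001, -0.989, 0.148], [-1.0, 0.0, -0.002]]
turn(tool) [ 0.0066 -0.0024 -0.0003] sg -1 shift mm now-axes [ 6.  -0.4  0.1] target-axes [ 6.  -0.4  0. ]
F [0.73 0.83 0.41] grip 0.5318208161796089 q [-0.258  0.189  1.544 -0.     1.406  1.461]
[253, 221, 44, 42, 1071] [276.18 238.73] [[ 0.5391 -0.0743  0.074 ]]
[351, 222, 44, 43, 1121] [370.18 239.88] [[ 0.5302 -0.129   0.074 ]]
```

View pics/wrist2.png

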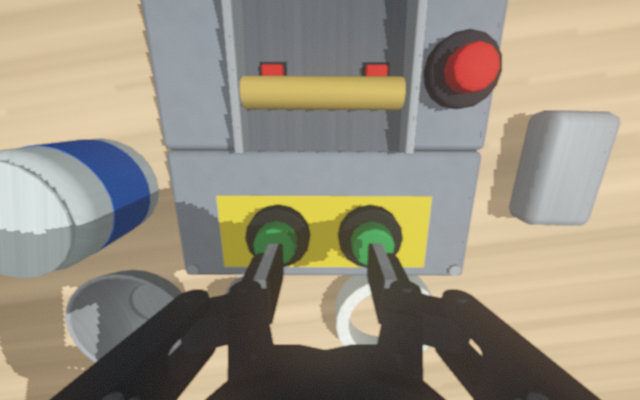

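View pics/scene2.png

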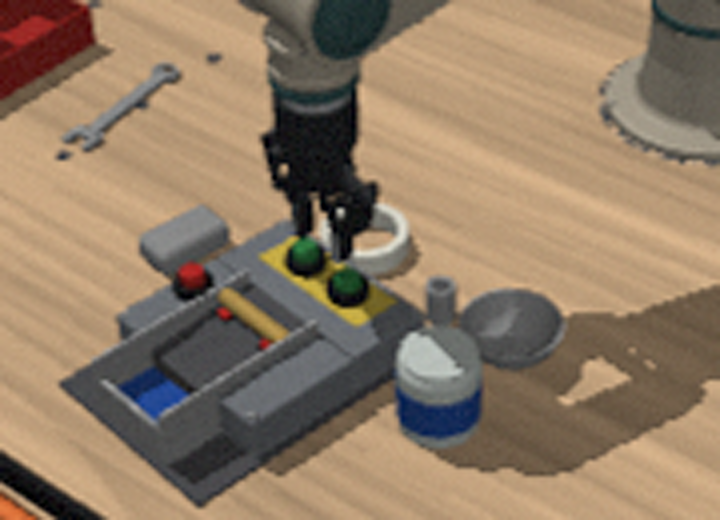

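The wrist view has the caps centred at about (275,243) and (373,244), with a fingertip over each. I now press down in small steps and watch the force.

```bash
python3 -m handwheel '0.07 3 0 -1 0 0 0; 0.07 3 0 0 0 0 0; 0.07 2 0 0 0 0 0; 0.07 2 0 0 0 0 0; 0.07 0 0 0 0 0 0'
python3 -m handwheel '0.07 1 0 0 0 0 0; 0.07 1 0 0 0 0 0; 0.07 1 0 0 0 0 0; 0.07 1 0 0 0 0 0; 0.07 0 0 0 0 0 0'
```

```text
time: 3.63
tcp_pos: [0.5311, -0.1017, 0.249]
tcp_rot: [-2.143, 0.159, 2.146]
wrist_force: [-0.5, 0.3, -0.8]
gripper_width: 0.536
time: 4.05
tcp_pos: [0.5312, -0.1017, 0.2455]
tcp_rot: [-2.144, 0.159, 2.145]
wrist_force: [-0.0, 0.3, -0.3]
gripper_width: 0.535
```

```bash
python3 -m handwheel '0.07 1 0 0 0 0 0; 0.07 1 0 0 0 0 0; 0.07 1 0 0 0 0 0; 0.07 0 0 0 0 0 0; 0.07 0 0 0 0 0 0'
python3 - <<'E'
from h import *
p,d=viewer.snapshot("wrist");im=p[:,:,::-1].copy();cv2.imwrite("pics/wrist3.png",cv2.resize(im[150:350,200:450],None,fx=3,fy=3,interpolation=2))
E
```

```text
time: 4.47
tcp_pos: [0.5313, -0.1017, 0.243]
tcp_rot: [-2.145, 0.159, 2.144]
wrist_force: [-1.2, 0.3, 2.0]
gripper_width: 0.539
```

View pics/wrist3.png

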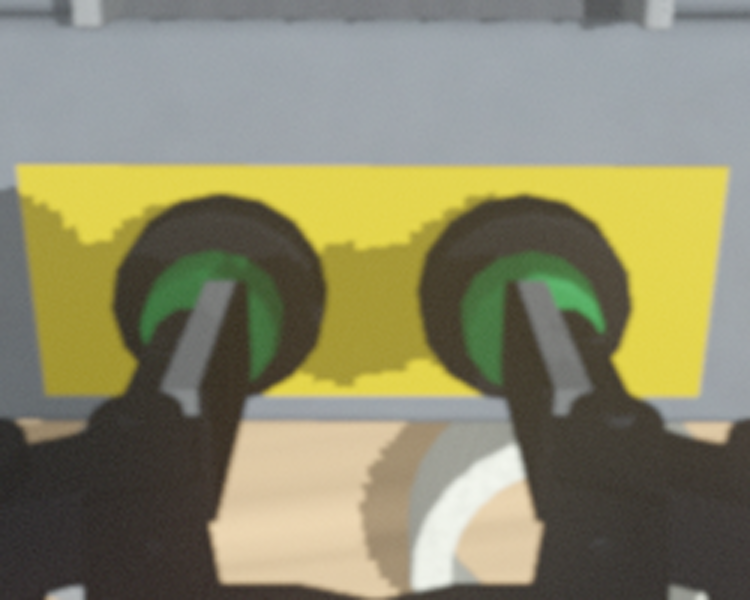

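Both tips sit on their caps near the centre, at crop pixels (222,285) and (530,285), and the force shows first contact. I keep pressing.

```bash
python3 -m handwheel '0.07 1.5 0 0 0 0 0; 0.07 1.5 0 0 0 0 0; 0.07 1.5 0 0 0 0 0; 0.07 1.5 0 0 0 0 0; 0.07 0 0 0 0 0 0'
python3 -m handwheel '0.07 1 0 0 0 0 0; 0.07 1 0 0 0 0 0; 0.07 0.5 0 0 0 0 0; 0.07 0 0 0 0 0 0; 0.07 0 0 0 0 0 0'
```

```text
time: 4.93
tcp_pos: [0.5313, -0.1017, 0.2372]
tcp_rot: [-2.145, 0.159, 2.144]
wrist_force: [-3.3, 0.4, 6.6]
gripper_width: 0.534
time: 5.35
tcp_pos: [0.5314, -0.1018, 0.2369]
tcp_rot: [-2.146, 0.16, 2.144]
wrist_force: [-11.0, 3.2, 21.6]
gripper_width: 0.533
```

```bash
python3 -m handwheel '0.07 0 0 0 0 0 0; 0.07 0 0 0 0 0 0; 0.07 0 0 0 0 0 0; 0.07 0 0 0 0 0 0; 0.07 0 0 0 0 0 0'
python3 - <<'E'
from h import *
p,d=viewer.snapshot("wrist");im=p[:,:,::-1].copy();cv2.imwrite("pics/wrist4.png",im)
p,d=viewer.snapshot("scene");im=p[:,:,::-1];cv2.imwrite("pics/scene4.png",cv2.resize(im[120:250,220:400],None,fx=4,fy=4,interpolation=2))
E
```

```text
time: 5.77
tcp_pos: [0.5314, -0.1017, 0.2369]
tcp_rot: [-2.146, 0.16, 2.144]
wrist_force: [-10.7, 3.1, 21.7]
gripper_width: 0.535
```

View pics/wrist4.png

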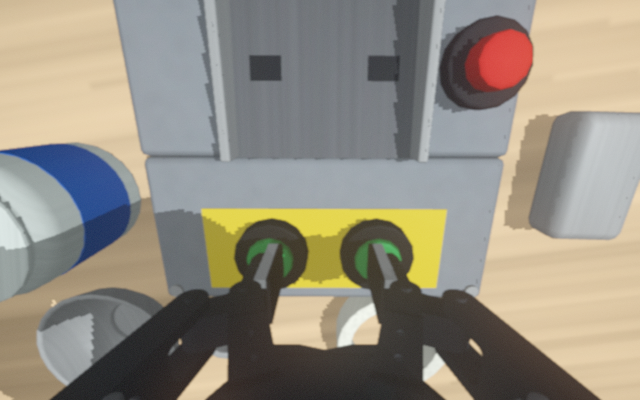

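View pics/scene4.png

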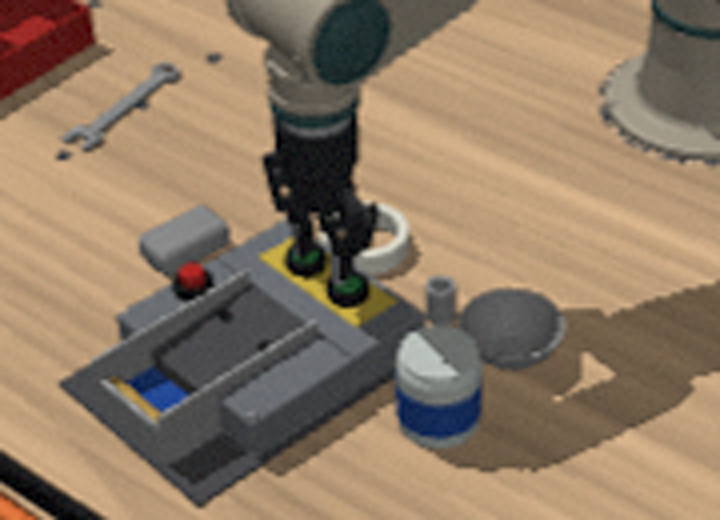

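Both prongs are down, leaving only dark holes at (265,67) and (383,67). The scene crop shows the pin against the tray's far end at (135,395). I hold for over a second more and confirm that it is at rest.

```bash
for i in 1; do python3 -m handwheel '0.07 0 0 0 0 0 0; 0.07 0 0 0 0 0 0; 0.07 0 0 0 0 0 0; 0.07 0 0 0 0 0 0; 0.07 0 0 0 0 0 0'; done
python3 -m handwheel '0.07 0 0 0 0 0 0; 0.07 0 0 0 0 0 0; 0.07 0 0 0 0 0 0; 0.07 0 0 0 0 0 0; 0.07 0 0 0 0 0 0'
python3 -m handwheel '0.07 0 0 0 0 0 0; 0.07 0 0 0 0 0 0; 0.07 0 0 0 0 0 0; 0.07 0 0 0 0 0 0; 0.07 0 0 0 0 0 0'
python3 - <<'E'
from h import *
p,d=viewer.snapshot("scene");im=p[:,:,::-1].copy();cv2.imwrite("pics/scene5.png",cv2.resize(im[120:250,220:400],None,fx=4,fy=4,interpolation=2))
p,d=viewer.snapshot("top");im2=p[:,:,::-1].copy();cv2.imwrite("pics/top5.png",cv2.resize(im2[130:260,270:430],None,fx=4,fy=4,interpolation=2))
m=np.array([.531,-.101]);th=-np.arctan2(.009,.0577);ex=np.array([np.cos(th),np.sin(th)]);ey=np.array([-ex[1],ex[0]])
o=m+.05*ex
for n,i in(("scene",im),("top",im2)):
    for st,c in blobs(i,(15,90,60),(28,255,255),15):
        w=rays(n,c,.03)[0]; q=w[:2]-o
        if abs(q).max()<.25: print(n,st,c,'feeder',np.dot(q,ex).round(3),np.dot(q,ey).round(3))
E
```

```text
time: 6.28
tcp_pos: [0.5314, -0.1017, 0.2369]
tcp_rot: [-2.146, 0.16, 2.144]
wrist_force: [-11.3, 1.7, 20.6]
gripper_width: 0.536
time: 6.7
tcp_pos: [0.5314, -0.1017, 0.2369]
tcp_rot: [-2.146, 0.16, 2.144]
wrist_force: [-11.2, 2.6, 21.3]
gripper_width: 0.534
time: 7.12
tcp_pos: [0.5314, -0.1017, 0.2369]
tcp_rot: [-2.146, 0.16, 2.144]
wrist_force: [-10.7, 1.8, 20.8]
gripper_width: 0.539
scene [285, 179, 34, 23, 176] [301.58 191.16] feeder -0.062 -0.011
scene [248, 214, 12, 11, 33] [253.27 218.79] feeder 0.164 -0.017
top [0, 98, 563, 302, 112241] [293.96 260.34] feeder -0.216 0.144
top [345, 151, 26, 9, 132] [357.27 155.47] feeder 0.169 -0.0
top [332, 221, 34, 9, 133] [350.8 225.1] feeder -0.069 -0.019
top [330, 231, 31, 8, 71] [345.01 234.66] feeder -0.104 -0.005
```

View pics/top5.png

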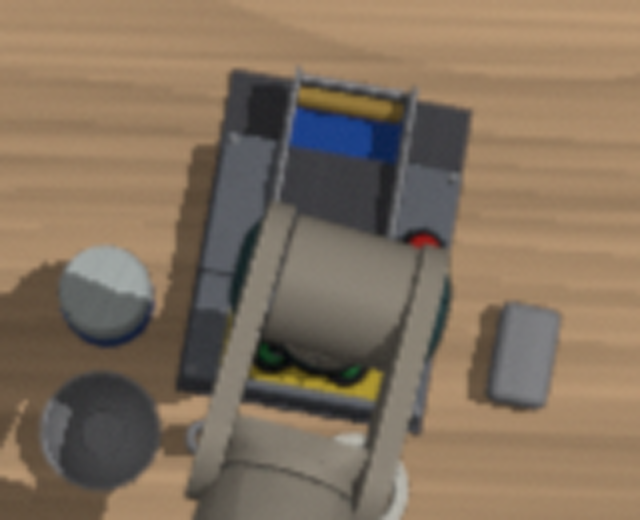

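The pin lies in the tray at feeder x of about 0.169 m (top crop pixels (350,103)) and is at rest. I release straight up with both fingers together.

```bash
python3 -m handwheel '0.07 -2 0 0 0 0 0; 0.07 -3 0 0 0 0 0; 0.07 -3 0 0 0 0 0; 0.07 -4 0 0 0 0 0; 0.07 -6 0 0 0 0 0'
python3 -m handwheel '0.07 -15 0 0 0 0 0; 0.07 -20 0 0 0 0 0; 0.07 -25 0 0 0 0 0; 0.07 -20 0 0 0 0 0; 0.07 -10 0 0 0 0 0'
python3 -m handwheel '0.07 0 0 0 0 0 0; 0.07 0 0 0 0 0 0; 0.07 0 0 0 0 0 0; 0.07 0 0 0 0 0 0; 0.07 0 0 0 0 0 0'
python3 - <<'E'
from h import *
p,d=viewer.snapshot("wrist");cv2.imwrite("pics/wrist6.png",p[:,:,::-1])
p,d=viewer.snapshot("scene");im=p[:,:,::-1].copy();cv2.imwrite("pics/scene6.png",cv2.resize(im[120:250,220:400],None,fx=4,fy=4,interpolation=2))
E
```

```text
time: 7.63
tcp_pos: [0.5311, -0.1017, 0.2516]
tcp_rot: [-2.143, 0.159, 2.146]
wrist_force: [0.7, 0.5, -0.1]
gripper_width: 0.533
time: 8.05
tcp_pos: [0.5315, -0.1017, 0.3451]
tcp_rot: [-2.149, 0.16, 2.141]
wrist_force: [0.1, -0.7, 1.0]
gripper_width: 0.535
time: 8.47
tcp_pos: [0.5311, -0.1017, 0.3407]
tcp_rot: [-2.142, 0.159, 2.147]
wrist_force: [0.3, 0.4, -0.1]
gripper_width: 0.536
```

View pics/wrist6.png

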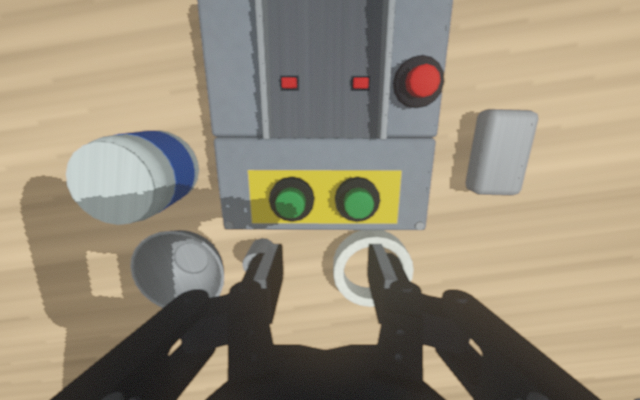

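View pics/scene6.png

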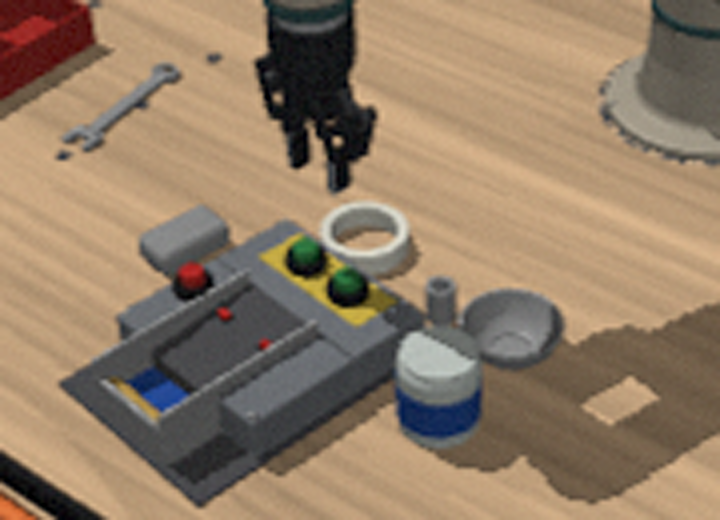

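Both green buttons are up and the prongs are back at (289,82) and (360,82). The pin is in the tray at scene crop (135,395), the tools have not moved, and the gripper is clear.

```bash
python3 -c "
from bench import job
print(job.job_done())"
```

```text
the job is handed in; nothing more can be done
None
```

The pin is in the tray and the job is handed in; the interface reported no verdict. I set the jaws to about 60 mm between fingertip centres and pressed both green buttons together to their stops, at about 21 N. I held them for roughly 2 s, until the pin was at rest in the tray, then lifted straight up.

**Pin and buttons:** With the buttons down, the pin measured about 0.164 m (scene camera) and 0.169 m (top camera) along the feeder's x, both inside the tray. After release, the pictures show the pin still there, and both green caps and their prongs back up. I did not measure button height.

**Surroundings:** The red stop was never approached and no contact with the pin was seen. The tools and cans near the feeder and the wrench look unmoved. The hammer was outside the last pictures, but the arm never went near it. Wrist force was back near zero with the gripper about 90 mm clear.

**Disagreements:** The first button positions from the top and scene cameras differed by about 6 mm, so I went by the wrist camera. While pressing there was also a sideways force of about 11 N; the fingers stayed put.

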